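# Move a culture carrier from the climate chamber to the scanner

## Task

Slide the blue-framed cover of the climate chamber aside, reach in through the round port and lift the culture carrier off its pedestal by its orange fin, then, keeping it upright, set it down gently, fully home between the four low fences on the black scanner deck. Then slide the chamber's cover fully shut, and last of all press the scanner's green start button all the way down and let it go. Do not disturb the brass objective, the black lens ring and the clear dish that stand in front.

Things in the scene. Friction and masses are not known exactly. Their poses are not given: they have to be found in the camera images.
- chamber: Climate chamber, 280 (x) x 360 (y) mm, fixed, clear upper walls. Origin: centre of the underside; x from its front (robot side) to its back, y to its left. Front wall 130 mm high; from its top edge (x = -140) a white panel, 6 mm thick, rises at 35 degrees to 250 mm at x = +32, then a flat roof. Inside under the port: fixed round pedestal, 68 mm diameter, axis x = -16.5, y = -85, top z = 105 mm
- port (a point): Centre of the round port (156 mm diameter) on the sloping panel's outer face; chamber's axes. The port's outward axis leans 35 degrees from vertical towards the chamber's -x: (-0.574, 0, 0.819). Drawing the carrier straight out about 150 mm along this direction brings all of it clear through the port
- cover (a joint): Position in m of the clear, blue-framed cover (174 mm up the slope x 172 mm, lying on the sloping panel, outer face 6 mm off it). 0 = fully shut over the port, 0.165 = fully open, slid along the chamber's +y. It stays where it is left; sliding takes about 2 to 3 N
- cover_grip (a point): Grip point on the cover's blue fin; moves with the cover; chamber's axes. The fin stands square to the sloping panel on the cover's centre: 14 mm thick along y, 50 mm long up the slope, top 50 mm off the panel; this point is on its mid-plane, 32 mm off the panel
- carrier: Culture carrier, 0.3 kg nominal, loose, on the pedestal at the start. Origin: centre of the underside, z up. Aluminium base 72 x 72 x 16 mm, on it a closed amber dish 62 mm diameter up to z = 25 mm, and across the middle an orange fin 14 mm thick (y), 50 mm long (x), top at z = 74 mm
- carrier_grip (a point): Grip point of the carrier: on the mid-plane of its orange fin, 58 mm above its underside, 16 mm below the fin's top; axes are those of the carrier (x along the fin, y across its 14 mm thickness, z up)
- scanner: Scanner, 260 (x) x 170 (y) mm, grey, 50 mm high, with a black deck up to 70 mm on its far part; fixed. Origin: centre of the underside; x away from the button end, z up
- nest (a point): Centre of the nest on the black deck, 70 mm above the table; scanner's axes. Four low fences, 8 mm high and 50 mm long, stand around an 80 x 80 mm square, sides along x and y (40 mm from here to each): the carrier's 72 mm base goes flat on the deck between them, its fin along the scanner's x or y, either way round
- start (a joint): Travel in m of the green start button, 0 = up, 0.006 = fully down (5 N); it springs back up
- start_top (a point): Centre of the top of the green start button (34 mm diameter), on the robot-side end of the scanner; press straight down
- objective: Bystander, leave alone: brass-coloured microscope objective standing upright, 34 diameter, 60 high mm; origin at its underside
- lens_ring: Bystander, leave alone: black lens ring lying flat, 60 outer diameter, 14 high mm; origin at its underside
- dish: Bystander, leave alone: closed clear dish, 90 diameter, 15 high mm; origin at its underside

How it is judged:
By the outcome, as a careful person would: the job done as asked, in the order asked, and still so for the second after the job is handed in, with the robot touching nothing.
It also fails if it takes over 72 s, if anything falls off the work surface, if the arm or the gripper's body presses on something with over 40 N, if the wrist force passes 120 N, or if a joint passes its speed limit or range.

## Robot

A 6-joint arm with a two-finger parallel gripper is mounted at the origin on the work surface. World frame = base frame: x ahead of the robot, y to its left, z up, the work surface at z = 0. Lengths are in m, angles in rad, forces in N, time in s.
With the tool pointing down it reaches from about 0.35 to 0.925 m from the base axis. Payload 6.4 kg.
Tool frame: the origin (TCP) lies at the very end of the fingers, on their centre line; the grasp point (between the pads) lies 19 mm behind it; z points along the fingers, x is the direction in which the jaws open and shut, and the axes are right-handed (so a half turn about z gives the same grasp; the last joint's range is limited). The gripper opens to 85 mm and grips with 20 to 120 N. Pads are 22 mm wide; open, the fingers measure 114 mm over their backs; the gripper's body (76 mm by 85 mm) begins 54 mm behind the grasp point. The pads swing forward as they close: fully open they stand 13 mm farther back than shut.
Start: joints at [-1.443, 0.245, 1.558, -0, 1.339, -0.174], TCP at [0.193, -0.621, 0.231] pointing down, gripper open.
Joint ranges: [-3.13, 3.13], [-1.02, 2.26], [0.13, 2.54], [-0.95, 4.09], [0.21, 2.88], [-2.74, 2.74]. Speed limits (rad/s): [2.57, 2.57, 3.14, 3.14, 3.14, 3.14].

## Interface

Orientations are given as a rotation vector (axis times angle).
In Python, from bench import monitor, cams, robot gives the robot as it stands.
- The arm moves only by the tool apply_moves, never from a script. Its argument "commands" is a list of rows, each a list of 3 entries, a list of its own where there are three numbers: the finger opening in m, from 0 to 0.0854, then the shift along the tool's x, y, z in m, then the turn about the tool's z in rad. A call has 1 to 10 rows; each row shifts and turns the commanded pose from where the row before left it, along the tool's axes as they then stand; what a row does not reach is not made up. A row lasts 1/10 s, in which the tool goes at most 50 mm and 8.59 degrees, less where a joint would pass 70% of its speed; a pose out of reach is approached as far as the arm can. A call is refused whole if a number of a shift passes 0.05 or a number of a turn 0.15, either way. A call with a gripper value outside its range is refused whole. The fingers move at their own pace and stop on an object; "grip_force" is the grip in N (left out, the last holds). Time passes only in rows, so rows that do not move let the fingers close. It gives the time, the measured TCP pose, the force and the opening at its end, in the units of the state.
- monitor.get_state(): the state, without advancing time (a new reading comes with each control period).
- cams.grab_frame(name): name is "side" or "top" or "wrist"; returns the picture (420x560x3 uint8, blue, green, red); there is no depth.
- cams.get_calibration(name): a dict with "vfov" (degrees; the focal length in pixels is half the picture's height over the tangent of half this angle, whatever the lens; pixels are square), "cx", "cy" (the principal point, pixels), "R" (3x3) and "t" (3): a world point X has camera coordinates R X + t. Camera axes: x right, y down, z forward; pixel columns grow to the right and rows downward; lengths in m; the calibration is good to about 2 mm. A picture is of the moment at which its call begins: read the wrist's pose just before it. get_calibration takes no time and is no camera call; for the wrist camera it gives the pose at the moment of the call.
- robot.finish_job(): hands the job in, once; it reports no verdict.
The state is a dict: "time": time; "joint_positions": joint angles; "joint_velocities": joint speeds; "tau": joint torques, N m; "tool_pos": TCP position; "tool_rot": TCP orientation; "contact_force": force on the tool from outside, world axes, zero at the start; "wrist_torque": the same for the moment, N m; "gripper_width": finger opening in m.
Only numpy, scipy, OpenCV 4.12 (cv2) and the standard library are available. Lean on these libraries where they do the work, as an engineer would, in place of code of your own. Each camera call takes 0.05 s, during which the arm holds its last target.

## Working session

There is one attempt and no reset: what is moved stays moved. The work goes in short steps, Python scripts to look and compute and a tool call to move; the robot and the scene stay as the last step left them, time stands still between calls to the robot, and variables do not carry over. Pictures are saved under pics/ and viewed, and the job is handed in when it is done.

Besides the shell and the picture viewer there is one more tool, called by a JSON object that holds its "method" and its "body". apply_moves: Moves the arm, as the interface text tells. Its arguments: {"type":"object","properties":{"commands":{"type":"array","items":{"type":"array"}},"grip_force":{"type":"number"}},"required":["commands"]}

```bash
ls; mkdir -p pics; python3 - <<'E'
from bench import monitor, cams, robot
import cv2
s=monitor.get_state();print(s)
for n in ["side","top","wrist"]:
    c=cams.get_calibration(n);print(n,c)
    cv2.imwrite(f"pics/{n}0.png",cams.grab_frame(n))
E
```

```text
pics
{'time': 0.0, 'joint_positions': array([-1.44312878e+00,  2.45800794e-01,  1.55901193e+00, -1.33350481e-05,
        1.33868568e+00, -1.74118273e-01]), 'joint_velocities': array([-3.13260233e-04,  8.86861867e-04, -7.88229160e-05,  1.59813452e-04,
       -1.66976122e-05,  1.41388165e-03]), 'tau': array([-1.96392488e-03, -4.29502702e+01, -3.26130903e+01, -2.27783785e-04,
        5.40277921e-03,  1.37467885e-05]), 'tool_pos': array([ 0.1931164 , -0.62007072,  0.23018993]), 'tool_rot': array([-2.52902831e+00,  1.86145444e+00,  2.08086456e-03]), 'contact_force': array([ 0.56503871, -0.0235908 , -0.29266307]), 'wrist_torque': array([-0.01309502,  0.01897865,  0.02024054]), 'gripper_width': 0.08528424548954834}
side {'vfov': 50.896460215046204, 'cx': 282.6911386795329, 'cy': 210.86779195215274, 'R': array([[ 0.9862795 , -0.16507943,  0.00123638],
       [-0.11689726, -0.7036606 , -0.70085433],
       [ 0.11656662,  0.69109373, -0.71330335]]), 't': array([-0.52481019,  0.13536064,  1.05044429])}
top {'vfov': 55.31049440487068, 'cx': 276.9296079732289, 'cy': 205.77282873376333, 'R': array([[-0.01796649, -0.99981151,  0.007359  ],
       [-0.99091067,  0.01682419, -0.13346531],
       [ 0.13331634, -0.00969002, -0.99102616]]), 't': array([-0.03154182,  0.54397661,  0.85880098])}
wrist {'vfov': 63.87155488919287, 'cx': 280.9746898593957, 'cy': 212.25358390990502, 'R': array([[ 2.95581465e-01, -9.55317272e-01, -7.12277626e-04],
       [-9.11868351e-01, -2.82360224e-01,  2.97940957e-01],
       [-2.84829261e-01, -8.74163210e-02, -9.54584034e-01]]), 't': array([-0.64968903, -0.03648616,  0.38038284])}
```

View pics/side0.png

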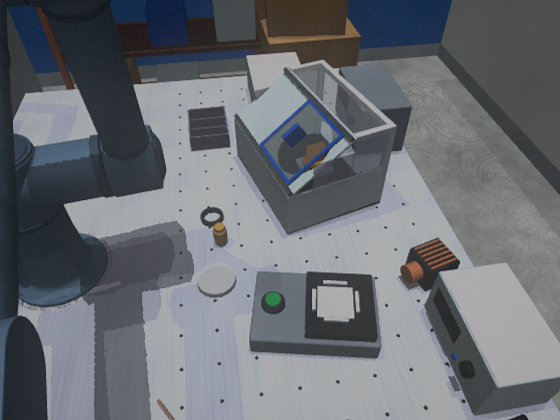

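View pics/top0.png

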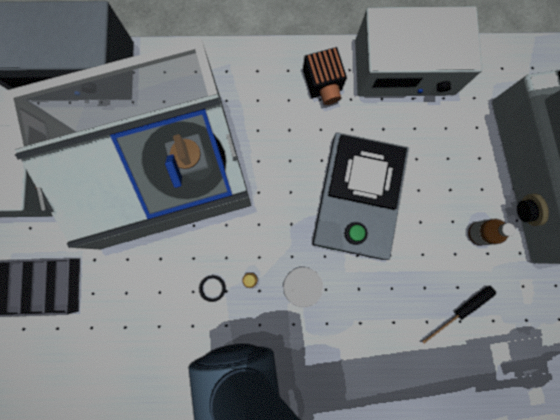

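View pics/wrist0.png

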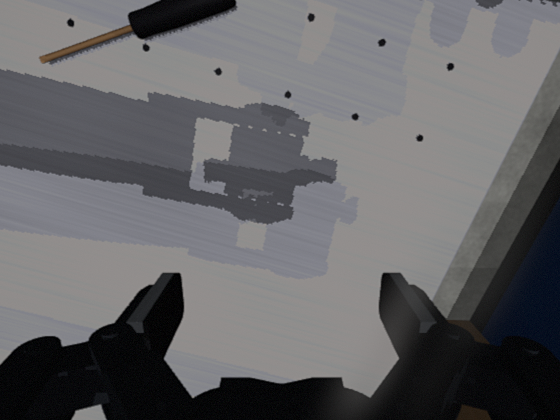

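```bash
python3 - <<'E'
import cv2
def crop(n,x0,y0,x1,y1,k,out):
    im=cv2.imread(f"pics/{n}0.png")[y0:y1,x0:x1]
    im=cv2.resize(im,None,fx=k,fy=k,interpolation=cv2.INTER_CUBIC)
    for i in range(0,x1-x0,20):
        cv2.putText(im,str(x0+i),(i*k,8),0,.3,(0,0,255),1); cv2.line(im,(i*k,10),(i*k,14),(0,0,255),1)
    for i in range(0,y1-y0,20):
        cv2.putText(im,str(y0+i),(0,i*k+4),0,.3,(0,0,255),1)
    cv2.imwrite(out,im)
crop("top",0,30,260,220+40,3,"pics/topA.png")
crop("top",180,120,430,310,3,"pics/topB.png")
crop("side",190,50,410,240,3,"pics/sideA.png")
crop("side",180,195,400,370,3,"pics/sideB.png")
E
```

```text
(no output)
```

View pics/topA.png

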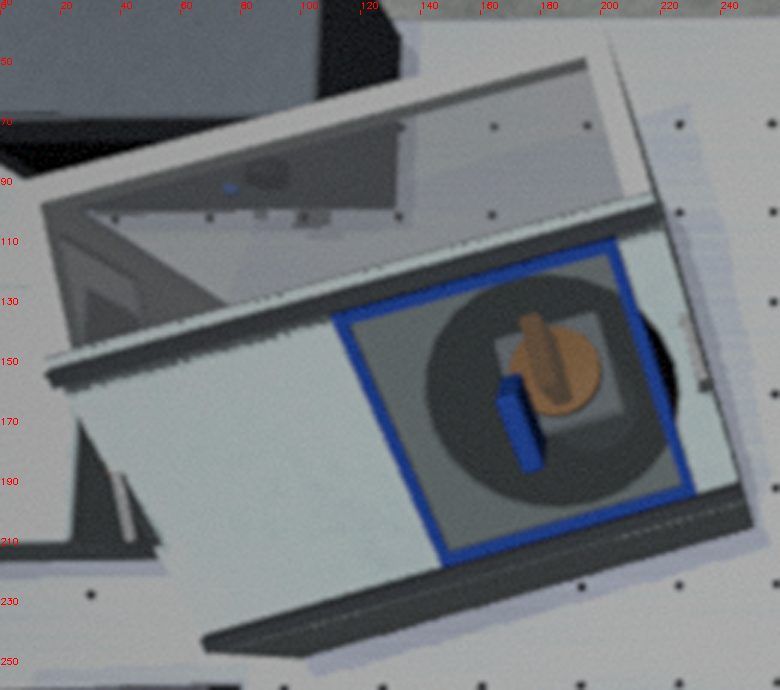

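View pics/topB.png

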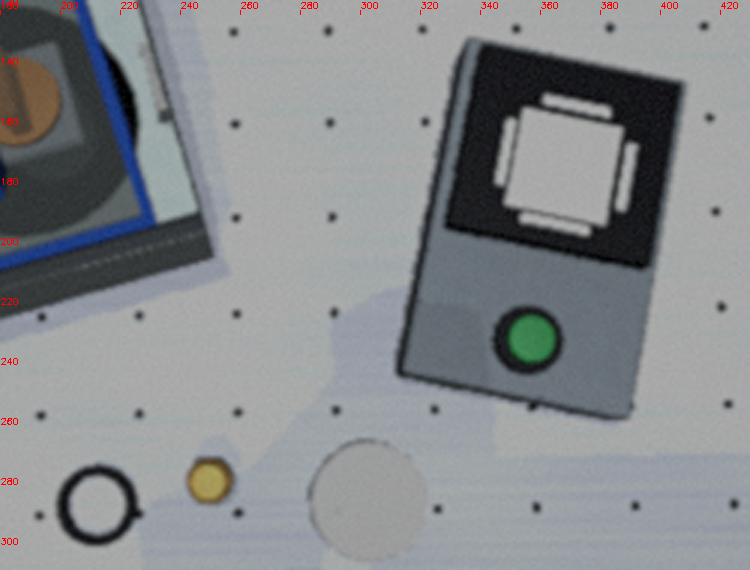

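View pics/sideA.png

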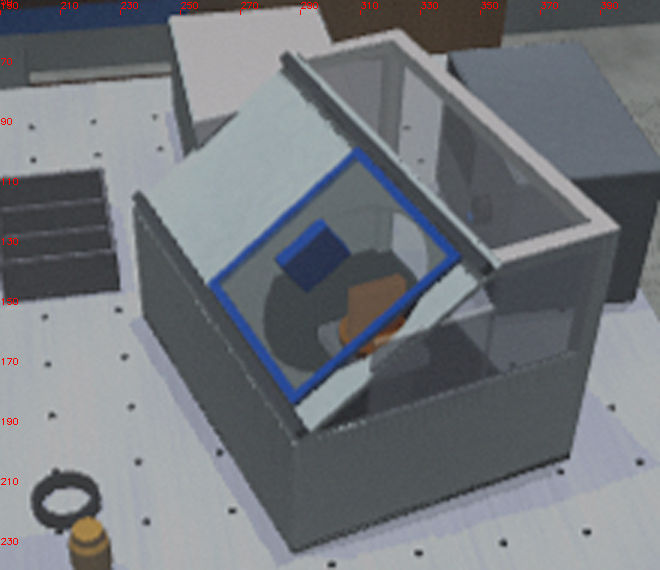

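View pics/sideB.png

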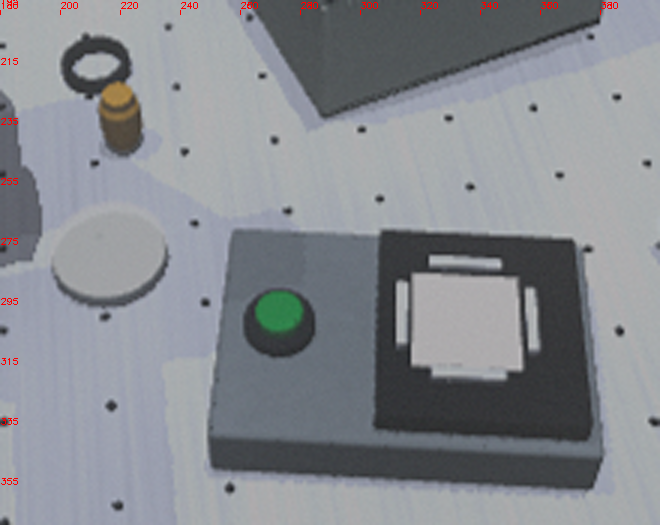

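```bash
cat > h.py <<'E'
import numpy as np
from scipy.optimize import least_squares
from scipy.spatial.transform import Rotation as Ro
from bench import monitor,cams,robot
def f(c): return 210/np.tan(np.radians(c['vfov'])/2)
def proj(c,X):
    X=np.atleast_2d(X); p=X@c['R'].T+c['t']; F=f(c)
    return np.c_[c['cx']+F*p[:,0]/p[:,2], c['cy']+F*p[:,1]/p[:,2]]
def tri(obs):
    A=[];b=[]
    for c,(u,v) in obs:
        d=np.array([(u-c['cx'])/f(c),(v-c['cy'])/f(c),1])@c['R']; d/=np.linalg.norm(d)
        o=-c['R'].T@c['t']; P=np.eye(3)-np.outer(d,d); A.append(P);b.append(P@o)
    A=np.vstack(A);b=np.hstack(b); x=np.linalg.lstsq(A,b,rcond=None)[0]
    return x,np.linalg.norm(A@x-b)
def onz(c,uv,z):
    d=np.array([(uv[0]-c['cx'])/f(c),(uv[1]-c['cy'])/f(c),1])@c['R'];o=-c['R'].T@c['t']
    return o+d*(z-o[2])/d[2]
E
cat > fit.py <<'E'
from h import *
np.set_printoptions(precision=4,suppress=True)
T=cams.get_calibration('top');S=cams.get_calibration('side')
A=lambda x,y:(x/3,30+y/3); B=lambda x,y:(180+x/3,120+y/3); a=lambda x,y:(190+x/3,50+y/3); b=lambda x,y:(180+x/3,195+y/3)
cov=[('UL',A(333,316),a(358,150)),('UR',A(617,238),a(460,257)),('DR',A(695,493),a(294,402)),('DL',A(443,567),a(211,285))]
for n,p,q in cov: print(n,*tri([(T,p),(S,q)]))
print('frontR bottom',tri([(T,A(752,525)),(S,a(295,550))]), onz(T,A(302,657),0), onz(S,a(138,318),0), onz(S,a(570,457),0))
print('frontR top',tri([(T,A(742,487)),(S,a(300,435))]))
print('button',tri([(T,B(532,338)),(S,b(279,311))]))
print('nest',tri([(T,B(564.5,167)),(S,b(466,321.5))]))
for p,q in [((478,42),(380,230)),((684,83),(575,240)),((650,268),(590,439)),((446,229),(374,430))][:0]: pass
for i,j in [((523,107),(519,277)),((624,127),(523,371)),((607,227),(411,365)),((504,207),(411,273))]: print('sq',*tri([(T,B(*i)),(S,b(*j))]))
for i,j in [((478,42),(575,240)),((684,83),(590,439)),((650,268),(374,430)),((446,229),(380,230))]: print('deck',*tri([(T,B(*i)),(S,b(*j))]))
print('cover fin top TL..', 'obj',tri([(T,B(210,481)),(S,b(117,93))]),'ring',onz(T,B(97,504),.014),'dish',onz(T,B(368,500),.015))
# fit chamber
def tf(p,X): 
    X=np.atleast_2d(X); c,s=np.cos(p[2]),np.sin(p[2])
    return np.c_[p[0]+c*X[:,0]-s*X[:,1],p[1]+s*X[:,0]+c*X[:,1],X[:,2]]
c35,s35=np.cos(np.radians(35)),np.sin(np.radians(35))
def pts(q):
    # q: x,y,yaw, j, u(port slope dist), py
    P=np.array([-.14,q[5],.13])+q[4]*np.array([c35,0,s35])
    C=[P+np.array([0,q[3],0])+su*.087*np.array([c35,0,s35])+np.array([0,sy*.086,0])+.006*np.array([-s35,0,c35]) for su,sy in [(1,1),(1,-1),(-1,-1),(-1,1)]]
    return C,P
def res(q,full=False):
    C,P=pts(q); C=tf(q,C); r=[]
    r.append(proj(T,C)-[x[1] for x in cov]); r.append(proj(S,C)-[x[2] for x in cov])
    r.append(proj(T,tf(q,[[-.14,-.18,0],[-.14,.18,0]]))-[A(752,525),A(302,657)])
    r.append(proj(S,tf(q,[[-.14,-.18,0],[-.14,.18,0],[.14,-.18,0]]))-[a(295,550),a(138,318),a(570,457)])
    # port ellipse centre in top  (approx): pixels
    n=np.linspace(0,2*np.pi,4,endpoint=False)
    r=np.vstack(r)
    return r if full else np.r_[r.ravel(),(q[5]+.085)*1e5]
s=least_squares(res,[.6,.3,.25,0.0,.105,-.085],loss='soft_l1')
print(s.x,'yaw deg',np.degrees(s.x[2]));print(res(s.x,True))
C,P=pts(s.x);print('port chamber',P,'world',tf(s.x,P))
np.save('ch.npy',s.x)
E
python3 fit.py
```

```text
UL [0.6444 0.2506 0.2392] 0.0023313516282503924
UR [0.6889 0.0842 0.2416] 0.0020015501796812876
DR [0.5531 0.0489 0.1428] 0.0003194225548346889
DL [0.5079 0.2138 0.1402] 0.0005020118708670145
frontR bottom (array([ 0.5506,  0.0197, -0.0003]), np.float64(0.0007887293547195455)) [0.4554 0.3632 0.    ] [0.4471 0.3564 0.    ] [0.8172 0.0898 0.    ]
frontR top (array([0.5551, 0.0185, 0.1358]), np.float64(0.003999970915309451))
button (array([ 0.4772, -0.2117,  0.0675]), np.float64(0.0013382160232160694))
nest (array([ 0.6017, -0.241 ,  0.0674]), np.float64(0.0005852059963408622))
sq [ 0.6469 -0.2125  0.0687] 0.00022813765019171866
sq [ 0.6297 -0.2854  0.0692] 0.0014580701007174109
sq [ 0.5567 -0.269   0.0695] 0.0005248038567513343
sq [ 0.5731 -0.1957  0.0673] 0.0003265157847240452
deck [ 0.6986 -0.1828  0.0608] 0.000713915203160063
deck [ 0.6631 -0.3346  0.059 ] 0.003759932608870525
deck [ 0.5268 -0.3031  0.0541] 0.0026338476316755738
deck [ 0.5589 -0.1536  0.0646] 0.000730174210215039
cover fin top TL.. obj (array([0.3804, 0.0193, 0.0583]), np.float64(0.0016298913665118834)) ring [0.3641 0.1059 0.014 ] dish [ 0.3634 -0.0953  0.015 ]
[ 0.6374  0.2285  0.2684  0.0177  0.1026 -0.085 ] yaw deg 15.379723552900908
[[-0.4632  0.4254]
 [ 0.0089  0.0364]
 [ 1.3842  0.4972]
 [ 0.3672  0.3272]
 [ 0.5884 -1.5459]
 [ 0.9863 -0.8971]
 [-0.1037  0.4879]
 [-0.6215 -0.6246]
 [ 0.7992  0.3789]
 [-0.7482  0.3242]
 [ 0.1914  0.453 ]
 [ 2.2329 -1.9575]
 [ 0.7912 -0.6915]]
port chamber [-0.0559 -0.085   0.1889] world [[0.606  0.1317 0.1889]]
```

```bash
cat >> h.py <<'E'
def tool(s=None):
    s=s or monitor.get_state(); R=Ro.from_rotvec(s['tool_rot']).as_matrix()
    return s,np.array(s['tool_pos']),R
def plan(target,phi=None,rows=None,frm=None):
    """target TCP world, phi= desired heading of tool x mod 180 (deg)"""
    s,p,R=tool()
    if frm is not None:p=np.array(frm)
    a=np.degrees(np.arctan2(R[1,0],R[0,0])); turn=0
    if phi is not None: turn=-((phi-a+90)%180-90)
    d=np.array(target)-p; 
    print('t',s['time'],'pos',np.round(p,4),'phi',round(a,2),'F',np.round(s['contact_force'],1),'w',round(s['gripper_width'],4),'j6',round(s['joint_positions'][5],2))
    print('world d',np.round(d,4),'|d|',round(np.linalg.norm(d),4),'turn rad',round(np.radians(turn),4))
    print('tool shift total now-axes',np.round(R.T@d,4))
    th=np.radians(a+(-turn)); x=np.array([np.cos(th),np.sin(th)]); y=np.array([np.sin(th),-np.cos(th)])
    print('shift in final axes',np.round([d[:2]@x,d[:2]@y,-d[2]],4))
def tf(p,X):
    X=np.atleast_2d(X); c,s=np.cos(p[2]),np.sin(p[2])
    return np.c_[p[0]+c*X[:,0]-s*X[:,1],p[1]+s*X[:,0]+c*X[:,1],X[:,2]]
E
python3 - <<'E'
from h import *
s,p,R=tool();print(R)
c=cams.get_calibration('wrist');o=-c['R'].T@c['t'];print('cam in tool',R.T@(o-p),'Rcam_tool',c['R']@R)
q=np.load('ch.npy')
g=tf(q,[[-.0559-.0184,-.085+q[3],.2151]])[0];print('cover grip',g)
plan([g[0],g[1],.33],phi=15.38+90)
E
```

```text
[[ 2.97263369e-01 -9.54795502e-01 -1.95930518e-04]
 [-9.54794337e-01 -2.97263317e-01  1.51482127e-03]
 [-1.50458749e-03 -2.63227524e-04 -9.99998833e-01]]
cam in tool [ 0.00035313 -0.077312   -0.14320497] Rcam_tool [[ 9.99997904e-01  1.76117138e-03 -1.04412221e-03]
 [-1.99241759e-03  9.54491371e-01 -2.98231876e-01]
 [ 4.71368197e-04  2.98233332e-01  9.54492880e-01]]
cover grip [0.58364544 0.14390151 0.2151    ]
t 0.15 pos [ 0.1932 -0.6202  0.2304] phi -72.71 F [ 0.   0.6 -1. ] w 0.0854 j6 -0.17
world d [0.3905 0.7641 0.0996] |d| 0.8638 turn rad 0.0334
tool shift total now-axes [-0.6136 -0.6    -0.0985]
shift in final axes [-0.6332 -0.5791 -0.0996]
```

{"method": "apply_moves", "body": {"commands": [[0.085, [-0.02, -0.02, -0.025], 0], [0.085, [-0.03, -0.03, -0.025], 0], [0.085, [-0.033, -0.032, -0.02], 0], [0.085, [-0.033, -0.032, -0.015], 0], [0.085, [-0.033, -0.032, -0.015], 0], [0.085, [-0.033, -0.032, 0], 0], [0.085, [-0.033, -0.032, 0], 0], [0.085, [-0.033, -0.032, 0], 0], [0.085, [-0.033, -0.032, 0], 0], [0.085, [-0.033, -0.032, 0], 0]], "grip_force": 40}}

```text
time: 1.15
tool_pos: [0.3923, -0.2281, 0.3311]
tool_rot: [-2.53, 1.863, -0.0]
contact_force: [0.8, -0.4, 0.3]
gripper_width: 0.0853
```

{"method": "apply_moves", "body": {"commands": [[0.085, [-0.033, -0.032, 0], 0], [0.085, [-0.033, -0.032, 0], 0], [0.085, [-0.033, -0.032, 0], 0], [0.085, [-0.033, -0.032, 0], 0], [0.085, [-0.033, -0.032, 0], 0], [0.085, [-0.033, -0.032, 0], 0], [0.085, [-0.033, -0.032, 0], 0], [0.085, [-0.033, -0.032, 0], 0.033], [0.085, [-0.015, -0.02, 0], 0], [0.085, [0, 0, 0], 0]]}}

```text
time: 2.15
tool_pos: [0.5738, 0.1205, 0.3303]
tool_rot: [2.502, -1.899, -0.002]
contact_force: [-0.1, -0.2, -1.4]
gripper_width: 0.0848
```

```bash
python3 - <<'E'
from h import *
import cv2
c=cams.get_calibration('wrist');np.savez('w1.npz',**c)
cv2.imwrite('pics/w1.png',cams.grab_frame('wrist'))
q=np.load('ch.npy')
g=tf(q,[[-.0559-.0184,-.085+q[3],.2151]])[0]
plan([g[0],g[1],.215+.003-.019],phi=15.38+90)
E
```

```text
t 2.2 pos [0.5733 0.1191 0.3304] phi -74.47 F [-0.3 -1.3 -0.1] w 0.0848 j6 1.31
world d [ 0.0103  0.0248 -0.1314] |d| 0.1341 turn rad 0.0026
tool shift total now-axes [-0.0211 -0.0168  0.1314]
shift in final axes [-0.0212 -0.0166  0.1314]
```

View pics/w1.png

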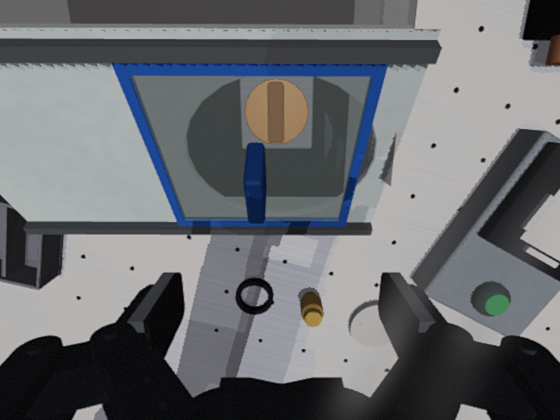

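```bash
cat > ov.py <<'E'
from h import *
import cv2,sys
def overlay(img,c,out,q,j,k=1):
    im=cv2.imread(img); im=cv2.resize(im,None,fx=k,fy=k)
    c35,s35=np.cos(np.radians(35)),np.sin(np.radians(35))
    P=np.array([-.0559 if len(q)<5 else -.14+q[4]*c35,-.085,0]);P[2]=.13+(P[0]+.14)*s35/c35
    U=np.array([c35,0,s35]);N=np.array([-s35,0,c35]);Y=np.array([0,1,0])
    def pl(X,col,close=True):
        p=(proj(c,tf(q,np.array(X)))*k).round().astype(int)
        cv2.polylines(im,[p],close,col,1)
    C=P+j*Y
    pl([C+su*.087*U+sy*.086*Y+.006*N for su,sy in [(1,1),(1,-1),(-1,-1),(-1,1)]],(0,255,255))
    pl([C+su*.025*U+sy*.007*Y+.05*N for su,sy in [(1,1),(1,-1),(-1,-1),(-1,1)]],(0,255,0))
    t=np.linspace(0,6.28,60);pl([P+.078*np.cos(a)*U+.078*np.sin(a)*Y for a in t],(0,0,255))
    pl([[-.0165+.036*a,-.085+.036*b,.121] for a,b in [(1,1),(1,-1),(-1,-1),(-1,1)]],(255,0,255))
    pl([[-.0165+.025*a,-.085+.007*b,.179] for a,b in [(1,1),(1,-1),(-1,-1),(-1,1)]],(255,255,0))
    pl([[-.14,.18,.13],[-.14,-.18,.13],[.032,-.18,.25],[.032,.18,.25]],(0,128,255))
    cv2.imwrite(out,im)
E
python3 - <<'E'
from ov import *
q=np.load('ch.npy');c=dict(np.load('w1.npz'))
overlay('pics/w1.png',c,'pics/w1o.png',q,q[3])
E
```

```text
(no output)
```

View pics/w1o.png

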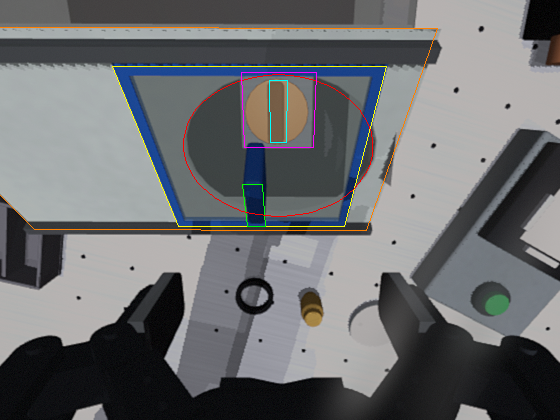

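{"method": "apply_moves", "body": {"commands": [[0.085, [-0.0112, -0.0086, 0.02], 0], [0.085, [-0.01, -0.008, 0.035], 0], [0.085, [0, 0, 0.035], 0], [0.085, [0, 0, 0.025], 0], [0.085, [0, 0, 0.0164], 0], [0.03, [0, 0, 0], 0], [0.0, [0, 0, 0], 0], [0.0, [0, 0, 0], 0], [0.0, [0, 0, 0], 0], [0.0, [0, 0, 0], 0]], "grip_force": 40}}

```text
time: 3.2
tool_pos: [0.5843, 0.1429, 0.2013]
tool_rot: [-2.498, 1.903, -0.002]
contact_force: [-2.3, 0.0, -0.7]
gripper_width: 0.0139
```

```bash
python3 - <<'E'
from h import *
import cv2
cv2.imwrite('pics/s2.png',cams.grab_frame('side')[40:260,150:450].repeat(2,0).repeat(2,1))
q=np.load('ch.npy')
c=tf(q,[[0,0,0],[0,.147,0]]);d=c[1]-c[0]
s,p,R=tool();plan(p+d,phi=105.38)
E
```

```text
t 3.25 pos [0.5843 0.143  0.2013] phi -74.59 F [-1.   0.5  2.7] w 0.0134 j6 1.35
world d [-0.039   0.1417  0.    ] |d| 0.147 turn rad 0.0005
tool shift total now-axes [-1.47e-01 -1.00e-04 -0.00e+00]
shift in final axes [-0.147 -0.    -0.   ]
```

View pics/s2.png

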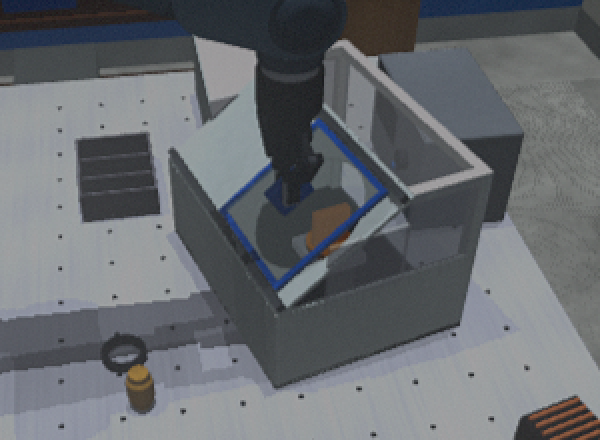

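{"method": "apply_moves", "body": {"commands": [[0.0, [-0.008, 0, 0], 0], [0.0, [-0.015, 0, 0], 0], [0.0, [-0.02, 0, 0], 0], [0.0, [-0.02, 0, 0], 0], [0.0, [-0.02, 0, 0], 0], [0.0, [-0.02, 0, 0], 0], [0.0, [-0.02, 0, 0], 0], [0.0, [-0.014, 0, 0], 0], [0.0, [-0.008, 0, 0], 0], [0.0, [-0.002, 0, 0], 0]]}}

```text
time: 4.25
tool_pos: [0.5451, 0.2848, 0.2013]
tool_rot: [2.5, -1.902, 0.006]
contact_force: [1.8, -10.3, 6.3]
gripper_width: 0.0136
```

{"method": "apply_moves", "body": {"commands": [[0.0, [-0.002, 0, 0], 0], [0.0, [0, 0, 0], 0]]}}

```text
time: 4.45
tool_pos: [0.5451, 0.2848, 0.2013]
tool_rot: [2.497, -1.903, 0.007]
contact_force: [0.9, -11.5, 6.6]
gripper_width: 0.0139
```

{"method": "apply_moves", "body": {"commands": [[0.05, [0.002, 0, 0], 0], [0.06, [0, 0, 0], 0], [0.06, [0, 0, 0], 0], [0.06, [0, 0, -0.02], 0], [0.06, [0, 0, -0.04], 0], [0.06, [0, 0, -0.04], 0], [0.06, [0.03, 0, -0.03], 0], [0.06, [0.045, 0, 0], 0], [0.06, [0.045, 0, 0], 0], [0.06, [0.03, 0, 0], 0]]}}

```text
time: 5.45
tool_pos: [0.5847, 0.1381, 0.3299]
tool_rot: [-2.498, 1.905, -0.0]
contact_force: [0.3, 0.1, -0.0]
gripper_width: 0.0599
```

```bash
python3 - <<'E'
from ov import *
c=cams.get_calibration('wrist');np.savez('w2.npz',**c)
cv2.imwrite('pics/w2.png',cams.grab_frame('wrist'))
cv2.imwrite('pics/t2.png',cams.grab_frame('top'))
q=np.load('ch.npy')
overlay('pics/w2.png',c,'pics/w2o.png',q,.165)
plan(tf(q,[-.0335,-.085,.32])[0],phi=105.38)
E
```

```text
t 5.55 pos [0.5851 0.1371 0.3294] phi -74.84 F [-1.6 -0.8  0.7] w 0.0599 j6 1.35
world d [ 0.0426  0.0005 -0.0094] |d| 0.0436 turn rad -0.0039
tool shift total now-axes [ 0.0106 -0.0413  0.0094]
shift in final axes [ 0.0108 -0.0412  0.0094]
```

View pics/w2o.png

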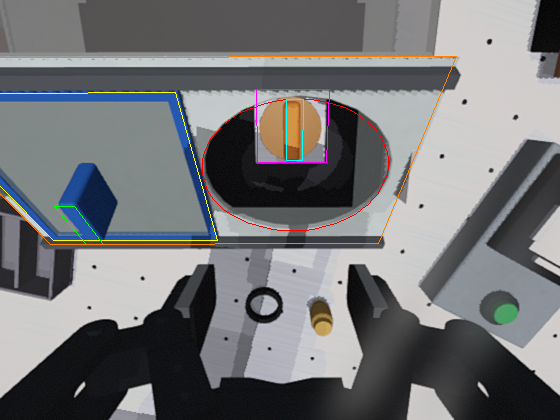

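View pics/t2.png

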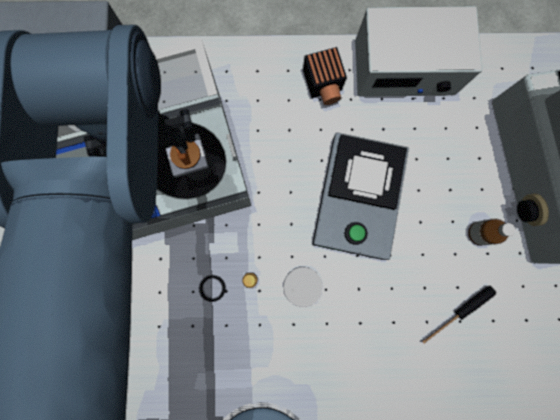

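```bash
python3 - <<'E'
import cv2
im=cv2.imread('pics/w2.png')[75:255,180:420];cv2.imwrite('pics/w2z.png',cv2.resize(im,None,fx=3,fy=3,interpolation=cv2.INTER_CUBIC))
im=cv2.imread('pics/w2o.png')[75:255,180:420];cv2.imwrite('pics/w2oz.png',cv2.resize(im,None,fx=3,fy=3,interpolation=cv2.INTER_CUBIC))
E
```

```text
(no output)
```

View pics/w2z.png

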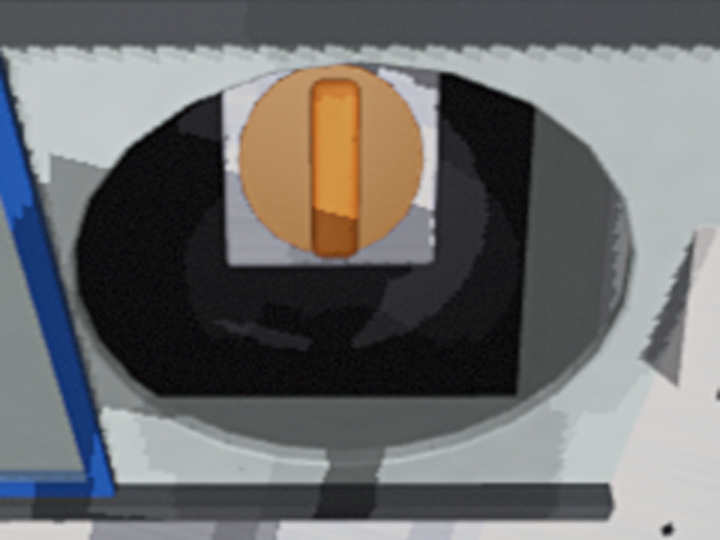

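View pics/w2oz.png

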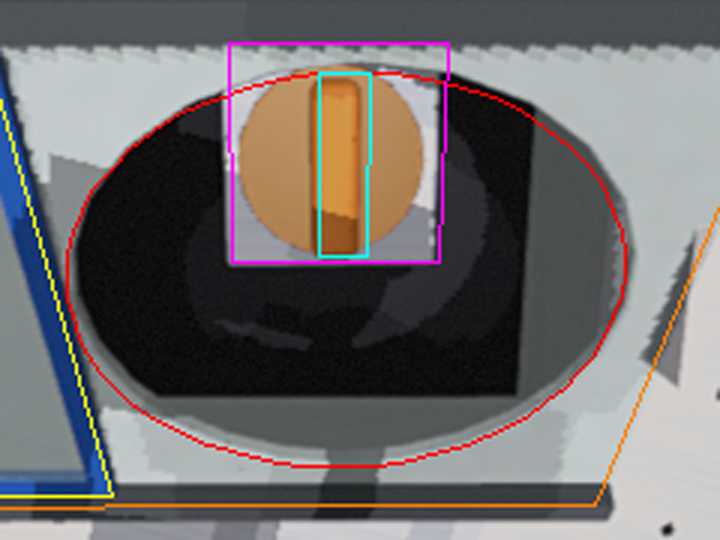

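```bash
python3 - <<'E'
from h import *
c=dict(np.load('w2.npz'));q=np.load('ch.npy')
o=lambda x,y,z:onz(c,(180+x/3,75+y/3),z)
fc=o(335.5,168,.179);a=o(336,79,.179)-o(335,258,.179)
print('fin c',fc,'len',np.linalg.norm(a),'heading',np.degrees(np.arctan2(a[1],a[0])))
bl,br=o(229,264,.121),o(433,264,.121);d=bl-br;print('base edge',np.linalg.norm(d),np.degrees(np.arctan2(d[1],d[0]))-90,(bl+br)/2)
nom=tf(q,[-.0165,-.085,.179])[0];print('nom',nom)
R=np.array([[np.cos(q[2]),np.sin(q[2])],[-np.sin(q[2]),np.cos(q[2])]])
print('fin in chamber',R@(fc[:2]-q[:2]), 'base front mid in chamber',R@(((bl+br)/2)[:2]-q[:2]))
E
```

```text
fin c [0.64315409 0.14390486 0.179     ] len 0.04948466638350602 heading 15.477309558828349
base edge 0.0712022510339535 15.244440738592274 [0.6081357  0.13369142 0.121     ]
nom [0.64407491 0.14214653 0.179     ]
fin in chamber [-0.01692151 -0.08306042] base front mid in chamber [-0.05339462 -0.08362071]
```

```bash
python3 - <<'E'
from h import *
plan([.6288,.1398,.156],phi=105.4)
E
```

```text
t 5.55 pos [0.5851 0.1371 0.3294] phi -74.84 F [-1.6 -0.8  0.7] w 0.0599 j6 1.35
world d [ 0.0437  0.0027 -0.1734] |d| 0.1788 turn rad -0.0042
tool shift total now-axes [ 0.0088 -0.043   0.1734]
shift in final axes [ 0.009  -0.0429  0.1734]
```

{"method": "apply_moves", "body": {"commands": [[0.06, [0.005, -0.0215, 0], -0.0042], [0.06, [0.004, -0.0214, 0.02], 0], [0.06, [0, 0, 0.035], 0], [0.06, [0, 0, 0.035], 0], [0.06, [0, 0, 0.03], 0], [0.06, [0, 0, 0.023], 0], [0.06, [0, 0, 0.01], 0], [0.06, [0, 0, 0], 0], [0.06, [0, 0, 0], 0]]}}

```text
time: 6.45
tool_pos: [0.6288, 0.1433, 0.1782]
tool_rot: [-2.503, 1.897, -0.002]
contact_force: [0.0, -0.6, 1.4]
gripper_width: 0.0595
```

```bash
python3 - <<'E'
from ov import *
c=cams.get_calibration('wrist');np.savez('w3.npz',**c)
cv2.imwrite('pics/w3.png',cams.grab_frame('wrist'))
cv2.imwrite('pics/s3.png',cams.grab_frame('side')[40:260,150:450].repeat(2,0).repeat(2,1))
plan([.6288,.1398,.156],phi=105.4)
E
```

```text
t 6.55 pos [0.6292 0.143  0.1789] phi -74.35 F [ 0.7  0.3 -0.6] w 0.0599 j6 1.35
world d [-0.0004 -0.0032 -0.0229] |d| 0.0231 turn rad 0.0044
tool shift total now-axes [0.003  0.0014 0.0229]
shift in final axes [0.003  0.0013 0.0229]
```

View pics/w3.png

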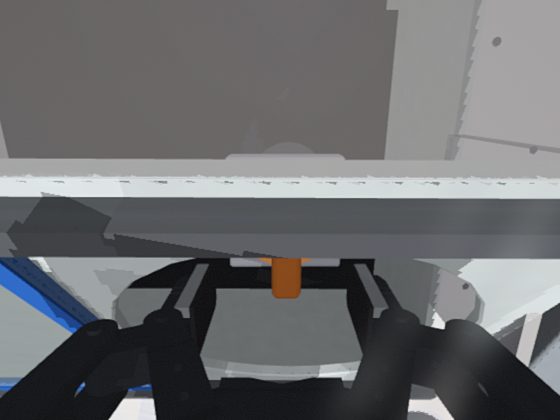

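View pics/s3.png

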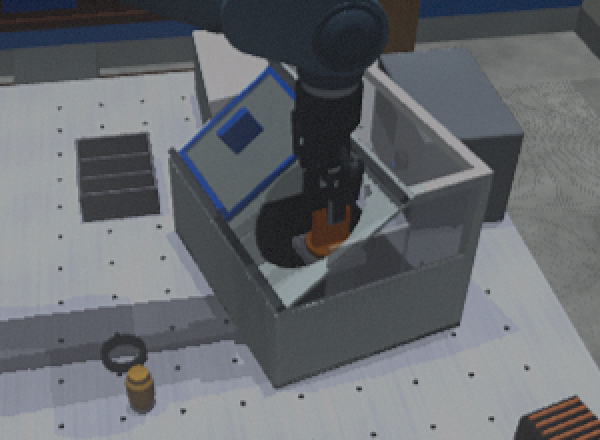

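{"method": "apply_moves", "body": {"commands": [[0.06, [0.003, 0.0014, 0.006], 0.0044], [0.06, [0, 0, 0.004], 0], [0.06, [0, 0, 0.003], 0], [0.06, [0, 0, 0], 0]]}}

```text
time: 6.95
tool_pos: [0.6272, 0.1393, 0.163]
tool_rot: [2.498, -1.904, -0.002]
contact_force: [-0.7, -0.1, -0.9]
gripper_width: 0.0596
```

{"method": "apply_moves", "body": {"commands": [[0.06, [0, 0, 0.003], 0], [0.06, [0, 0, 0.002], 0], [0.06, [0, 0, 0], 0]]}}

```text
time: 7.25
tool_pos: [0.6274, 0.1395, 0.1584]
tool_rot: [2.499, -1.904, -0.001]
contact_force: [-0.3, -0.5, -0.6]
gripper_width: 0.0601
```

{"method": "apply_moves", "body": {"commands": [[0.06, [0, 0, 0.002], 0], [0.06, [0, 0, 0.002], 0], [0.06, [0, 0, 0], 0]]}}

```text
time: 7.55
tool_pos: [0.6274, 0.1395, 0.1544]
tool_rot: [2.499, -1.904, -0.001]
contact_force: [1.1, 0.8, -0.4]
gripper_width: 0.06
```

{"method": "apply_moves", "body": {"commands": [[0.03, [0, 0, 0], 0], [0.0, [0, 0, 0], 0], [0.0, [0, 0, 0], 0], [0.0, [0, 0, 0], 0], [0.0, [0, 0, 0], 0], [0.0, [0, 0, 0], 0]], "grip_force": 70}}

```text
time: 8.15
tool_pos: [0.6276, 0.1395, 0.155]
tool_rot: [-2.499, 1.904, -0.0]
contact_force: [-1.1, 1.0, 1.0]
gripper_width: 0.0127
```

```bash
python3 - <<'E'
from h import *
plan([.6288,.1398,.156],phi=105.4)
E
```

```text
t 8.15 pos [0.6276 0.1395 0.155 ] phi -74.61 F [-1.1  1.   1. ] w 0.0127 j6 1.34
world d [0.0012 0.0003 0.001 ] |d| 0.0016 turn rad -0.0001
tool shift total now-axes [ 0.     -0.0012 -0.001 ]
shift in final axes [ 0.     -0.0012 -0.001 ]
```

{"method": "apply_moves", "body": {"commands": [[0.0, [0, 0, -0.003], 0], [0.0, [0, 0.002, -0.005], 0], [0.0, [0, 0.0057, -0.0082], 0], [0.0, [0, 0.0057, -0.0082], 0], [0.0, [0, 0, 0], 0]]}}

```text
time: 8.65
tool_pos: [0.615, 0.1358, 0.1813]
tool_rot: [-2.497, 1.903, -0.003]
contact_force: [-0.1, 0.8, -2.5]
gripper_width: 0.0125
```

```bash
python3 - <<'E'
from ov import *
cv2.imwrite('pics/s4.png',cams.grab_frame('side')[40:260,150:450].repeat(2,0).repeat(2,1))
cv2.imwrite('pics/w4.png',cams.grab_frame('wrist'))
E
```

```text
(no output)
```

View pics/s4.png

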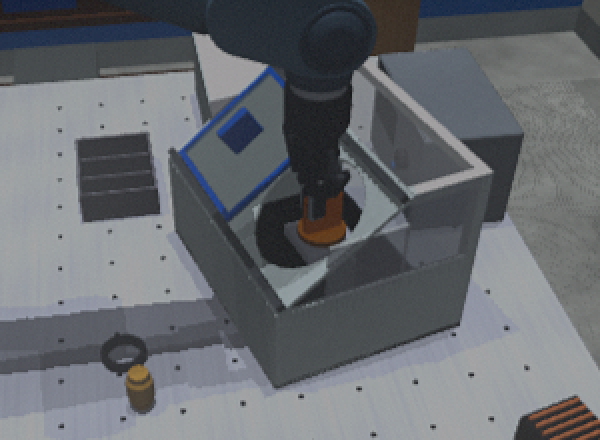

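View pics/w4.png

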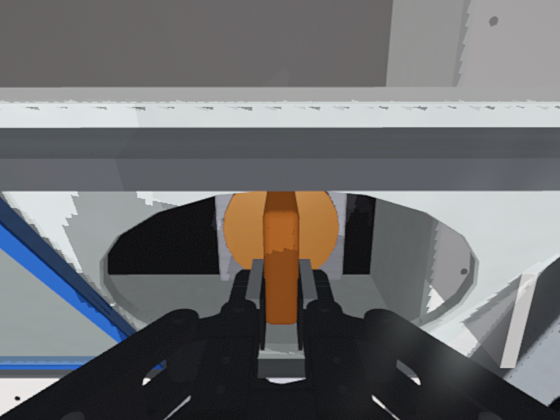

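{"method": "apply_moves", "body": {"commands": [[0.0, [0, 0.0057, -0.0082], 0], [0.0, [0, 0.0086, -0.0123], 0], [0.0, [0, 0.0115, -0.0164], 0], [0.0, [0, 0.0115, -0.0164], 0], [0.0, [0, 0.0115, -0.0164], 0], [0.0, [0, 0.0115, -0.0164], 0], [0.0, [0, 0.0115, -0.0164], 0], [0.0, [0, 0.0115, -0.0164], 0], [0.0, [0, 0.0115, -0.0164], 0], [0.0, [0, 0, 0], 0]]}}

```text
time: 9.75
tool_pos: [0.5235, 0.1106, 0.3178]
tool_rot: [-2.496, 1.902, -0.007]
contact_force: [0.6, 1.0, -2.6]
gripper_width: 0.0125
```

```bash
python3 - <<'E'
from ov import *
cv2.imwrite('pics/w5.png',cams.grab_frame('wrist'))
cv2.imwrite('pics/s5.png',cams.grab_frame('side')[40:380,150:450].repeat(2,0)[:600].repeat(2,1))
plan([.6016,-.2407,.25],phi=-12.8+90); plan([.6016,-.2407,.25],phi=-12.8)
E
```

```text
t 9.85 pos [0.5233 0.1107 0.3146] phi -74.62 F [ 0.4 -0.4 -4.2] w 0.0126 j6 1.3
world d [ 0.0783 -0.3514 -0.0646] |d| 0.3658 turn rad 0.4919
tool shift total now-axes [0.3596 0.0178 0.0647]
shift in final axes [ 0.3253 -0.1542  0.0646]
t 9.85 pos [0.5233 0.1107 0.3146] phi -74.62 F [ 0.4 -0.4 -4.2] w 0.0126 j6 1.3
world d [ 0.0783 -0.3514 -0.0646] |d| 0.3658 turn rad -1.0789
tool shift total now-axes [0.3596 0.0178 0.0647]
shift in final axes [0.1542 0.3253 0.0646]
```

View pics/w5.png

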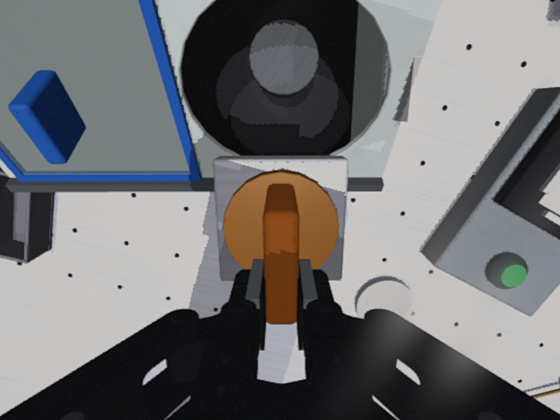

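View pics/s5.png

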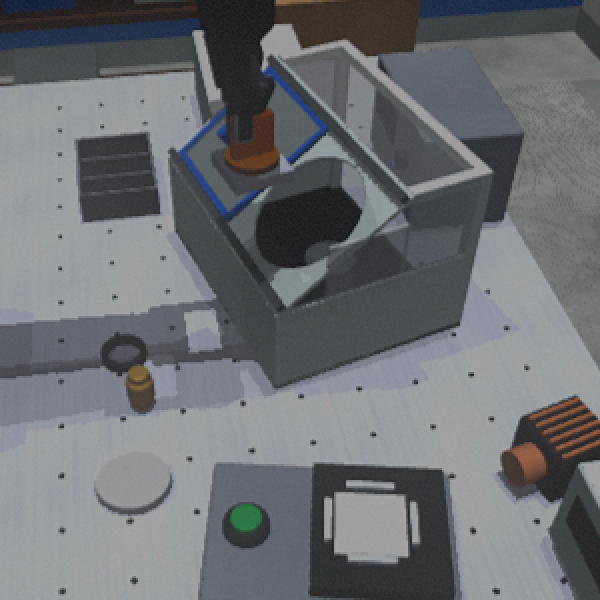

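{"method": "apply_moves", "body": {"commands": [[0.0, [0.005, 0, 0], 0.06], [0.0, [0.01, 0, 0], 0.11], [0.0, [0.015, 0, 0], 0.11], [0.0, [0.015, 0, 0], 0.11], [0.0, [0.015, 0, 0], 0.1019], [0.0, [0.03, -0.005, 0], 0], [0.0, [0.035, -0.005, 0], 0], [0.0, [0.035, -0.005, 0.005], 0], [0.0, [0.035, -0.005, 0.01], 0], [0.0, [0.035, -0.005, 0.01], 0]]}}

```text
time: 10.85
tool_pos: [0.5125, -0.1212, 0.2878]
tool_rot: [1.96, -2.455, -0.003]
contact_force: [1.0, -0.7, -3.6]
gripper_width: 0.0124
```

```bash
python3 - <<'E'
from ov import *
plan([.4788,-.2128,.25],phi=-12.8+90)
E
```

```text
t 10.85 pos [ 0.5125 -0.1212  0.2878] phi -102.79 F [ 1.  -0.7 -3.6] w 0.0124 j6 1.35
world d [-0.0337 -0.0916 -0.0378] |d| 0.1047 turn rad 0.0002
tool shift total now-axes [0.0968 0.0126 0.0378]
shift in final axes [0.0968 0.0126 0.0378]
```

{"method": "apply_moves", "body": {"commands": [[0.0, [0.03, 0.004, 0.012], 0], [0.0, [0.03, 0.004, 0.013], 0], [0.0, [0.025, 0.004, 0.01], 0], [0.0, [0.008, 0, 0], 0], [0.0, [0, 0, 0], 0], [0.0, [0, 0, 0], 0]]}}

```text
time: 11.45
tool_pos: [0.4811, -0.2075, 0.2547]
tool_rot: [-1.96, 2.454, 0.0]
contact_force: [0.1, -0.4, -4.3]
gripper_width: 0.0126
```

```bash
python3 - <<'E'
from ov import *
c=cams.get_calibration('wrist');np.savez('w6.npz',**c)
cv2.imwrite('pics/w6.png',cams.grab_frame('wrist'))
plan([.4788,-.2128,.25],phi=-12.8+90)
E
```

```text
t 11.5 pos [ 0.4813 -0.2073  0.2549] phi -102.73 F [ 0.7 -0.2 -2.7] w 0.0126 j6 1.17
world d [-0.0025 -0.0055 -0.0049] |d| 0.0078 turn rad 0.0012
tool shift total now-axes [0.0059 0.0012 0.0049]
shift in final axes [0.0059 0.0012 0.0049]
```

View pics/w6.png

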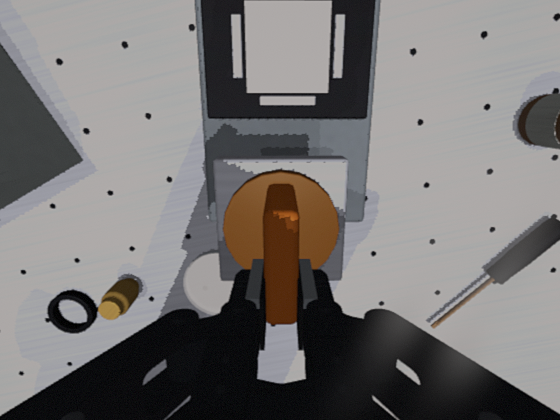

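```bash
python3 - <<'E'
import cv2
im=cv2.imread('pics/w6.png')[0:170,180:400];cv2.imwrite('pics/w6z.png',cv2.resize(im,None,fx=3.5,fy=3.5,interpolation=cv2.INTER_CUBIC))
E
```

```text
(no output)
```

View pics/w6z.png

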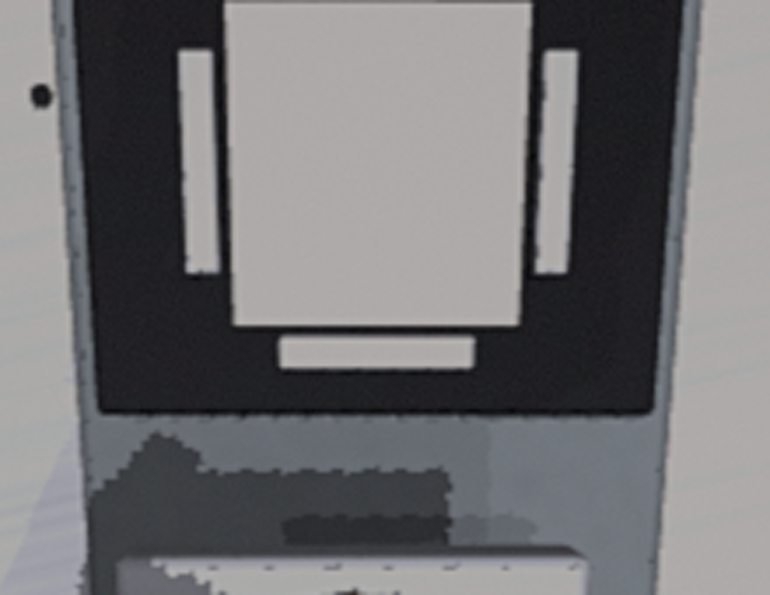

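```bash
python3 - <<'E'
from h import *
np.set_printoptions(precision=4,suppress=True)
c=dict(np.load('w6.npz'))
o=lambda x,y,z:onz(c,(180+x/3.5,y/3.5),z)[:2]
hd=lambda d:np.degrees(np.arctan2(d[1],d[0]))
z=.078
L=[o(178,50,z),o(212,50,z),o(219,272,z),o(186,273,z)];Rr=[o(543,50,z),o(579,50,z),o(567,273,z),o(535,272,z)]
print('L heading',hd(L[1]-L[2]),hd(L[0]-L[3]),'R',hd(Rr[0]-Rr[3]),hd(Rr[1]-Rr[2]))
print('len',np.linalg.norm(L[1]-L[2]),'inner gap',np.linalg.norm(L[1]-Rr[0]),np.linalg.norm(L[2]-Rr[3]))
cs=(np.mean(L,0)+np.mean(Rr,0))/2;print('centre from side fences',cs)
N=[o(280,336,z),o(475,336,z)];print('near heading',hd(N[0]-N[1])-90);h=np.radians(-12.8)
print('centre from near',np.mean(N,0)+.04*np.array([np.cos(h),np.sin(h)]))
sq=[o(233,325,.07),o(520,325,.07),o(531,2,.07),o(224,2,.07)];print('sq c',np.mean(sq,0),hd(sq[3]-sq[0]),hd(sq[2]-sq[1]),hd(sq[0]-sq[1])-90)
# held carrier base front/back edges
for v in [(213,158,'TL'),(348,157,'TR')]: pass
s,p,R=tool()
# base top z = p.z-.05+.016
zb=p[2]-.05+.016
a,b=onz(c,(214,158),zb),onz(c,(347.5,157),zb);m=(a+b)/2
print('base far edge len',np.linalg.norm(a-b),'heading',hd(a-b)-90,'mid in tool',R.T@(m-p))
E
```

```text
L heading -12.870948817773325 -13.081269923025726 R -12.459782463130576 -13.089905161485058
len 0.04966389035191366 inner gap 0.07949873168780656 0.07985518459218055
centre from side fences [ 0.6037 -0.2413]
near heading -12.86679639323988
centre from near [ 0.6036 -0.2416]
sq c [ 0.6037 -0.2414] -12.915547109100466 -12.52868780814611 -12.866528940516034
base far edge len 0.06992500663842391 heading -12.444471178089316 mid in tool [-0.0001 -0.0521  0.034 ]
```

```bash
python3 - <<'E'
from h import *
plan([.5879,-.2378,.15],phi=-12.85+90)
E
```

```text
t 11.5 pos [ 0.4813 -0.2073  0.2549] phi -102.73 F [ 0.7 -0.2 -2.7] w 0.0126 j6 1.17
world d [ 0.1066 -0.0305 -0.1049] |d| 0.1527 turn rad 0.0021
tool shift total now-axes [ 0.0063 -0.1107  0.105 ]
shift in final axes [ 0.006  -0.1108  0.1049]
```

{"method": "apply_moves", "body": {"commands": [[0.0, [0.003, -0.012, 0], 0.002], [0.0, [0.003, -0.025, 0.005], 0], [0.0, [0, -0.028, 0.015], 0], [0.0, [0, -0.025, 0.02], 0], [0.0, [0, -0.015, 0.025], 0], [0.0, [0, -0.0058, 0.02], 0], [0.0, [0, 0, 0.014], 0], [0.0, [0, 0, 0.0059], 0], [0.0, [0, 0, 0], 0], [0.0, [0, 0, 0], 0]]}}

```text
time: 12.5
tool_pos: [0.5877, -0.2387, 0.151]
tool_rot: [-1.957, 2.456, -0.003]
contact_force: [0.7, -0.4, -3.9]
gripper_width: 0.0126
```

```bash
python3 - <<'E'
from ov import *
plan([.5879,-.2378,.122],phi=-12.85+90)
cv2.imwrite('pics/s7.png',cv2.resize(cams.grab_frame('side')[230:370,220:420],None,fx=3.5,fy=3.5))
cv2.imwrite('pics/w7.png',cams.grab_frame('wrist'))
plan([.5879,-.2378,.122],phi=-12.85+90)
E
```

```text
t 12.5 pos [ 0.5877 -0.2387  0.151 ] phi -102.9 F [ 0.7 -0.4 -3.9] w 0.0126 j6 1.23
world d [ 0.0002  0.0009 -0.029 ] |d| 0.029 turn rad -0.0009
tool shift total now-axes [-0.0009  0.0001  0.029 ]
shift in final axes [-0.0009  0.      0.029 ]
t 12.6 pos [ 0.5879 -0.239   0.1514] phi -102.91 F [-0.3  0.8 -3.5] w 0.0127 j6 1.23
world d [-0.      0.0012 -0.0294] |d| 0.0294 turn rad -0.001
tool shift total now-axes [-0.0012  0.0003  0.0294]
shift in final axes [-0.0012  0.0003  0.0294]
```

View pics/s7.png

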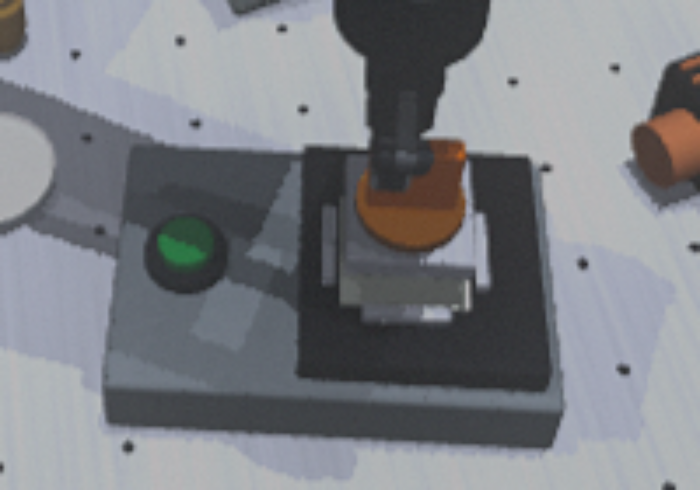

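View pics/w7.png

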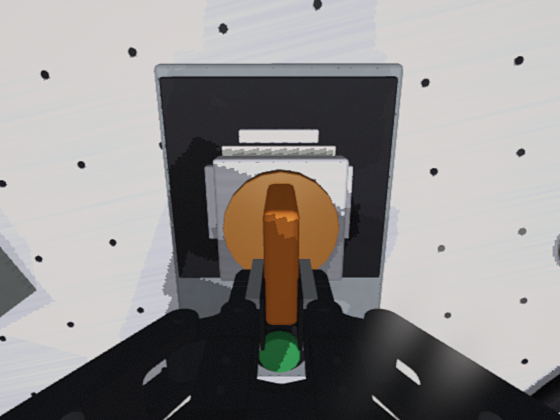

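{"method": "apply_moves", "body": {"commands": [[0.0, [-0.001, 0, 0.008], 0], [0.0, [0, 0, 0.008], 0], [0.0, [0, 0, 0.006], 0], [0.0, [0, 0, 0.003], 0], [0.0, [0, 0, 0], 0], [0.0, [0, 0, 0], 0]]}}

```text
time: 13.2
tool_pos: [0.5876, -0.2377, 0.1246]
tool_rot: [-1.958, 2.457, 0.0]
contact_force: [0.3, 0.4, -3.7]
gripper_width: 0.0127
```

{"method": "apply_moves", "body": {"commands": [[0.0, [0, 0, 0.001], 0], [0.0, [0, 0, 0.001], 0], [0.0, [0, 0, 0], 0]]}}

```text
time: 13.5
tool_pos: [0.5875, -0.2376, 0.1226]
tool_rot: [1.958, -2.457, 0.0]
contact_force: [-0.3, -0.1, -3.7]
gripper_width: 0.0128
```

{"method": "apply_moves", "body": {"commands": [[0.0, [0, 0, 0.001], 0], [0.0, [0, 0, 0.001], 0], [0.0, [0, 0, 0], 0]]}}

```text
time: 13.8
tool_pos: [0.5874, -0.2376, 0.1204]
tool_rot: [1.957, -2.457, -0.001]
contact_force: [-0.1, -0.0, -3.4]
gripper_width: 0.0124
```

{"method": "apply_moves", "body": {"commands": [[0.0, [0, 0, 0.001], 0], [0.0, [0, 0, 0], 0]]}}

```text
time: 14.0
tool_pos: [0.5877, -0.2377, 0.12]
tool_rot: [-1.958, 2.457, -0.001]
contact_force: [-0.7, 0.6, -1.2]
gripper_width: 0.013
```

{"method": "apply_moves", "body": {"commands": [[0.0, [0, 0, 0.001], 0], [0.0, [0, 0, 0], 0]]}}

```text
time: 14.2
tool_pos: [0.5879, -0.2377, 0.1199]
tool_rot: [-1.958, 2.457, -0.001]
contact_force: [-2.8, 2.5, 5.3]
gripper_width: 0.0127
```

```bash
python3 - <<'E'
from ov import *
cv2.imwrite('pics/s8.png',cv2.resize(cams.grab_frame('side')[230:370,220:420],None,fx=3.5,fy=3.5))
cv2.imwrite('pics/w8.png',cams.grab_frame('wrist'))
E
```

```text
(no output)
```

View pics/s8.png

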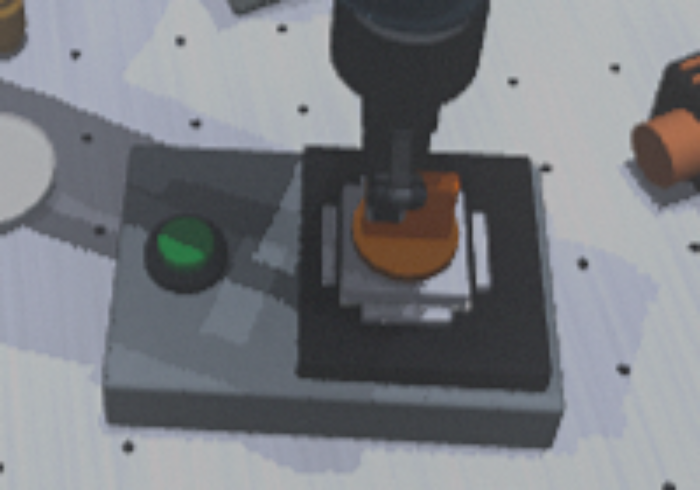

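View pics/w8.png

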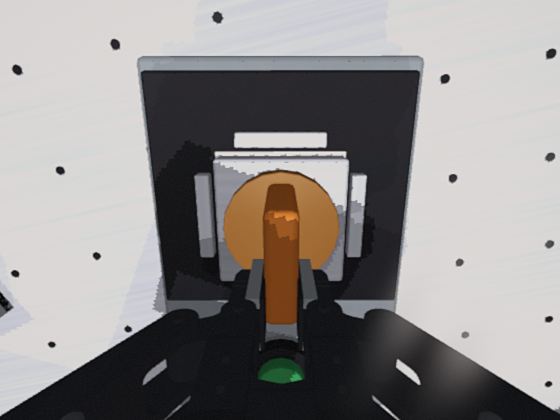

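{"method": "apply_moves", "body": {"commands": [[0.0, [0, 0, -0.0007], 0], [0.03, [0, 0, 0], 0], [0.05, [0, 0, 0], 0], [0.05, [0, 0, 0], 0], [0.05, [0, 0, -0.01], 0], [0.05, [0, 0, -0.03], 0], [0.05, [0, 0, -0.04], 0], [0.05, [0, 0.01, -0.045], 0], [0.06, [0, 0.03, -0.045], 0], [0.06, [0, 0.04, -0.03], 0]]}}

```text
time: 15.3
tool_pos: [0.5122, -0.2208, 0.3203]
tool_rot: [-1.957, 2.455, -0.008]
contact_force: [-0.5, -0.9, 1.4]
gripper_width: 0.0599
```

```bash
python3 - <<'E'
from ov import *
c=cams.get_calibration('wrist');np.savez('w9.npz',**c)
cv2.imwrite('pics/w9.png',cams.grab_frame('wrist'))
cv2.imwrite('pics/s9.png',cv2.resize(cams.grab_frame('side')[230:370,220:420],None,fx=3.5,fy=3.5))
q=np.load('ch.npy')
g=tf(q,[[-.0559-.0184,-.085+.165,.33]])[0]
plan(g,phi=105.4)
E
```

```text
t 15.4 pos [ 0.5114 -0.2208  0.3238] phi -102.95 F [-0.2 -0.3  0.7] w 0.0599 j6 1.19
world d [0.0332 0.5067 0.0062] |d| 0.5078 turn rad -0.4947
tool shift total now-axes [-0.5012  0.0811 -0.0095]
shift in final axes [-0.4797 -0.1666 -0.0062]
```

View pics/w9.png

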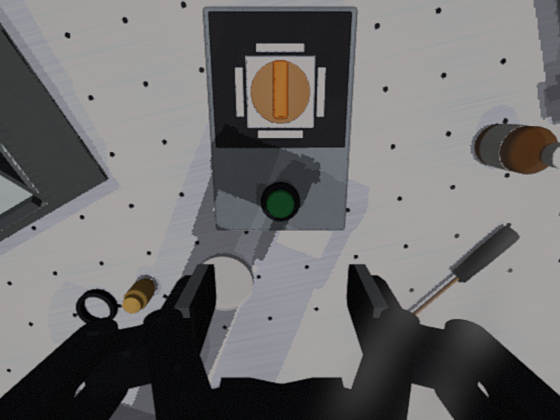

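View pics/s9.png

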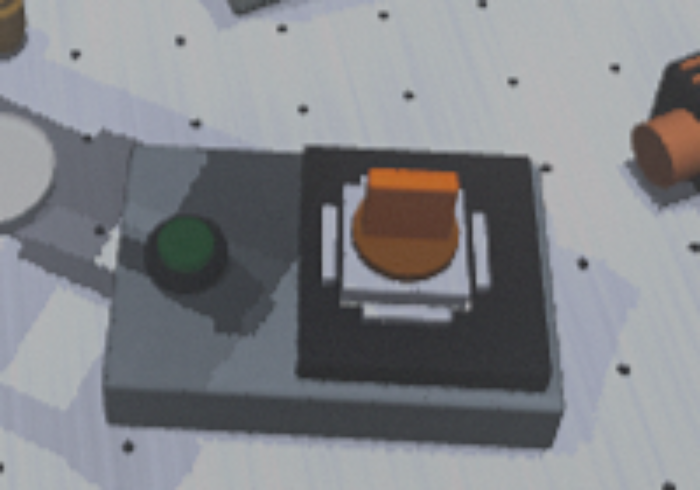

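{"method": "apply_moves", "body": {"commands": [[0.085, [0, 0, -0.006], -0.0847], [0.085, [0, 0, 0], -0.14], [0.085, [0, 0, 0], -0.14], [0.085, [0, 0, 0], -0.13], [0.085, [-0.03, -0.0104, 0], 0], [0.085, [-0.04, -0.0139, 0], 0], [0.085, [-0.04, -0.0139, 0], 0], [0.085, [-0.04, -0.0139, 0], 0], [0.085, [-0.04, -0.0139, 0], 0], [0.085, [-0.04, -0.0139, 0], 0]]}}

```text
time: 16.4
tool_pos: [0.5276, 0.0245, 0.3217]
tool_rot: [-2.499, 1.903, 0.0]
contact_force: [0.7, 0.1, -0.2]
gripper_width: 0.085
```

{"method": "apply_moves", "body": {"commands": [[0.085, [-0.04, -0.0139, 0], 0], [0.085, [-0.04, -0.0139, 0], 0], [0.085, [-0.04, -0.0139, 0], 0], [0.085, [-0.04, -0.0139, 0], 0], [0.085, [-0.04, -0.0139, 0], 0], [0.085, [-0.03, -0.01, 0], 0], [0.085, [-0.015, -0.005, 0], 0], [0.085, [0, 0, 0], 0]]}}

```text
time: 17.2
tool_pos: [0.5436, 0.2827, 0.3213]
tool_rot: [2.501, -1.9, -0.001]
contact_force: [-0.2, -0.1, -0.4]
gripper_width: 0.0848
```

```bash
python3 - <<'E'
from ov import *
c=cams.get_calibration('wrist')
cv2.imwrite('pics/w10.png',cams.grab_frame('wrist'))
plan([.5451,.2848,.2013],phi=105.4)
cb=dict(np.load('w9.npz'));print('button',onz(cb,(281,202),.0675))
E
```

```text
t 17.25 pos [0.5438 0.2814 0.3214] phi -74.51 F [0.3 0.3 0.2] w 0.085 j6 1.59
world d [ 0.0013  0.0034 -0.1201] |d| 0.1202 turn rad 0.0015
tool shift total now-axes [-0.003  -0.0023  0.1201]
shift in final axes [-0.003  -0.0022  0.1201]
button [ 0.48117271 -0.2141684   0.0675    ]
```

View pics/w10.png

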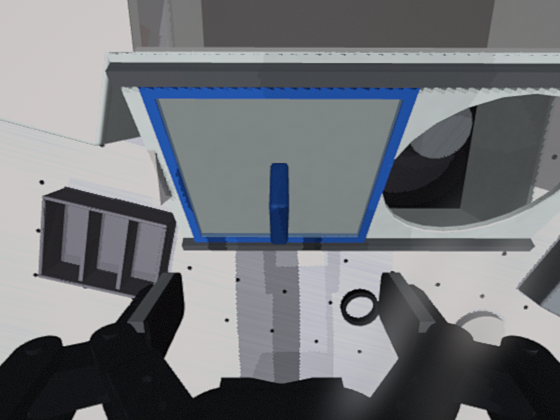

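{"method": "apply_moves", "body": {"commands": [[0.085, [-0.003, -0.0022, 0.025], 0], [0.085, [0, 0, 0.035], 0], [0.085, [0, 0, 0.035], 0], [0.085, [0, 0, 0.018], 0], [0.085, [0, 0, 0.007], 0], [0.03, [0, 0, 0], 0], [0.0, [0, 0, 0], 0], [0.0, [0, 0, 0], 0], [0.0, [0, 0, 0], 0], [0.0, [0, 0, 0], 0]], "grip_force": 40}}

```text
time: 18.25
tool_pos: [0.5456, 0.2849, 0.203]
tool_rot: [-2.499, 1.902, -0.002]
contact_force: [-3.0, -1.3, -1.3]
gripper_width: 0.0134
```

{"method": "apply_moves", "body": {"commands": [[0.0, [0.008, 0, 0], 0], [0.0, [0.015, 0, 0], 0], [0.0, [0.02, 0, 0], 0], [0.0, [0.02, 0, 0], 0], [0.0, [0.02, 0, 0], 0], [0.0, [0.02, 0, 0], 0], [0.0, [0.02, 0, 0], 0], [0.0, [0.018, 0, 0], 0], [0.0, [0.012, 0, 0], 0], [0.0, [0.006, 0, 0], 0]]}}

```text
time: 19.25
tool_pos: [0.5883, 0.1298, 0.203]
tool_rot: [-2.498, 1.904, -0.002]
contact_force: [-0.6, 2.7, 5.9]
gripper_width: 0.0136
```

{"method": "apply_moves", "body": {"commands": [[0.0, [0.002, 0, 0], 0], [0.0, [0.002, 0, 0], 0], [0.0, [0, 0, 0], 0]]}}

```text
time: 19.55
tool_pos: [0.5893, 0.1265, 0.2029]
tool_rot: [-2.499, 1.903, -0.003]
contact_force: [-0.3, 0.6, 5.9]
gripper_width: 0.0135
```

{"method": "apply_moves", "body": {"commands": [[0.0, [0.001, 0, 0], 0], [0.0, [0.001, 0, 0], 0], [0.0, [0, 0, 0], 0]]}}

```text
time: 19.85
tool_pos: [0.5895, 0.1258, 0.203]
tool_rot: [-2.498, 1.902, 0.0]
contact_force: [-2.3, 5.1, 6.8]
gripper_width: 0.0139
```

{"method": "apply_moves", "body": {"commands": [[0.0, [0.002, 0, 0], 0], [0.0, [0.002, 0, 0], 0], [0.0, [0, 0, 0], 0]]}}

```text
time: 20.15
tool_pos: [0.5894, 0.1258, 0.203]
tool_rot: [-2.496, 1.897, 0.009]
contact_force: [-4.8, 19.5, 7.3]
gripper_width: 0.0135
```

{"method": "apply_moves", "body": {"commands": [[0.0, [-0.002, 0, 0], 0], [0.0, [-0.0015, 0, 0], 0], [0.05, [0, 0, 0], 0], [0.085, [0, 0, 0], 0], [0.085, [0, 0, 0], 0], [0.085, [0, 0, -0.02], 0], [0.085, [0, 0, -0.035], 0], [0.085, [0, 0, -0.035], 0], [0.085, [0, 0, -0.02], 0], [0.085, [0, 0, 0], 0]]}}

```text
time: 21.15
tool_pos: [0.5908, 0.1249, 0.3158]
tool_rot: [-2.496, 1.901, -0.009]
contact_force: [-0.4, 0.1, 0.3]
gripper_width: 0.0853
```

```bash
python3 - <<'E'
from ov import *
c=cams.get_calibration('wrist')
cv2.imwrite('pics/w11.png',cams.grab_frame('wrist'))
q=np.load('ch.npy');overlay('pics/w11.png',c,'pics/w11o.png',q,0)
plan([.4805,-.2135,.25])
E
```

```text
t 21.2 pos [0.5898 0.1249 0.313 ] phi -74.59 F [-1.  -0.5 -0.1] w 0.0849 j6 1.32
world d [-0.1093 -0.3384 -0.063 ] |d| 0.3611 turn rad 0.0
tool shift total now-axes [0.2971 0.1954 0.0628]
shift in final axes [0.2972 0.1953 0.063 ]
```

View pics/w11o.png

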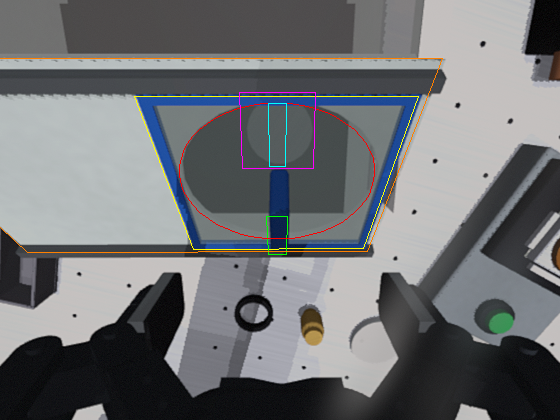

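{"method": "apply_moves", "body": {"commands": [[0.0, [0.02, 0.013, 0], 0], [0.0, [0.033, 0.0215, 0], 0], [0.0, [0.035, 0.023, 0], 0], [0.0, [0.035, 0.023, 0], 0], [0.0, [0.035, 0.023, 0], 0], [0.0, [0.035, 0.023, 0.01], 0], [0.0, [0.035, 0.023, 0.02], 0], [0.0, [0.035, 0.023, 0.03], 0], [0.0, [0.025, 0.017, 0.03], 0], [0.0, [0.009, 0.006, 0.02], 0]]}}

```text
time: 22.2
tool_pos: [0.477, -0.2131, 0.198]
tool_rot: [2.496, -1.907, -0.01]
contact_force: [0.7, 0.5, 0.1]
gripper_width: 0.0001
```

{"method": "apply_moves", "body": {"commands": [[0.0, [0, 0, 0], 0], [0.0, [0, 0, 0], 0]]}}

```text
time: 22.4
tool_pos: [0.4795, -0.2113, 0.2016]
tool_rot: [-2.499, 1.904, 0.004]
contact_force: [0.0, -0.1, 0.1]
gripper_width: -0.0
```

```bash
python3 - <<'E'
from ov import *
cv2.imwrite('pics/w12.png',cams.grab_frame('wrist'))
plan([.481,-.2138,.08])
E
```

```text
t 22.45 pos [ 0.4803 -0.2114  0.2029] phi -74.54 F [0.5 0.2 0.4] w 0.0002 j6 0.67
world d [ 0.0007 -0.0024 -0.1229] |d| 0.123 turn rad 0.0
tool shift total now-axes [0.0025 0.     0.1229]
shift in final axes [0.0025 0.     0.1229]
```

View pics/w12.png

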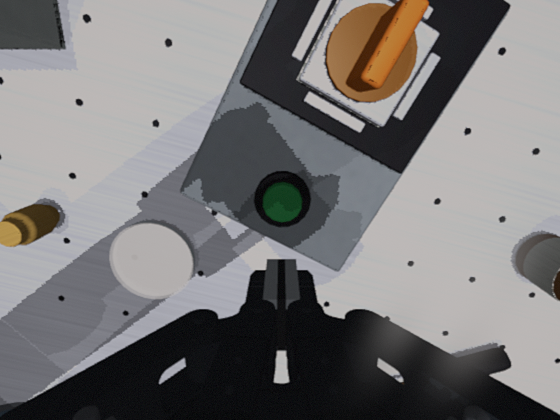

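{"method": "apply_moves", "body": {"commands": [[0.0, [0.0025, 0, 0.02], 0], [0.0, [0, 0, 0.03], 0], [0.0, [0, 0, 0.03], 0], [0.0, [0, 0, 0.025], 0], [0.0, [0, 0, 0.015], 0], [0.0, [0, 0, 0.006], 0], [0.0, [0, 0, 0], 0]]}}

```text
time: 23.15
tool_pos: [0.4813, -0.214, 0.0772]
tool_rot: [-2.5, 1.902, -0.0]
contact_force: [-0.2, 0.7, 0.7]
gripper_width: -0.0001
```

{"method": "apply_moves", "body": {"commands": [[0.0, [0, 0, 0.003], 0], [0.0, [0, 0, 0.003], 0], [0.0, [0, 0, 0], 0]]}}

```text
time: 23.45
tool_pos: [0.4815, -0.2147, 0.0716]
tool_rot: [-2.5, 1.903, -0.003]
contact_force: [0.7, 0.5, 1.3]
gripper_width: -0.0
```

{"method": "apply_moves", "body": {"commands": [[0.0, [0, 0, 0.002], 0], [0.0, [0, 0, 0.002], 0], [0.0, [0, 0, 0], 0]]}}

```text
time: 23.75
tool_pos: [0.4815, -0.2147, 0.0674]
tool_rot: [-2.499, 1.903, -0.003]
contact_force: [1.9, 0.0, 4.2]
gripper_width: 0.0003
```

{"method": "apply_moves", "body": {"commands": [[0.0, [0, 0, 0.002], 0], [0.0, [0, 0, 0.002], 0], [0.0, [0, 0, 0], 0]]}}

```text
time: 24.05
tool_pos: [0.4816, -0.2148, 0.0657]
tool_rot: [2.5, -1.902, 0.0]
contact_force: [-6.1, 4.3, 22.5]
gripper_width: 0.0001
```

{"method": "apply_moves", "body": {"commands": [[0.0, [0, 0, 0.001], 0], [0.0, [0, 0, 0.001], 0], [0.0, [0, 0, 0], 0]]}}

```text
time: 24.35
tool_pos: [0.4818, -0.215, 0.0655]
tool_rot: [2.5, -1.902, -0.001]
contact_force: [-12.2, 8.1, 35.9]
gripper_width: 0.0002
```

{"method": "apply_moves", "body": {"commands": [[0.0, [0, 0, -0.004], 0], [0.0, [0, 0, -0.01], 0], [0.0, [0, 0, -0.025], 0], [0.0, [0, 0, -0.04], 0], [0.0, [0, 0, -0.045], 0], [0.0, [0.02, 0.02, -0.04], 0], [0.0, [0.035, 0.03, -0.01], 0], [0.0, [0.04, 0.02, 0], 0], [0.0, [0.02, 0, 0], 0], [0.0, [0, 0, 0], 0]]}}

```text
time: 25.35
tool_pos: [0.4431, -0.3455, 0.2341]
tool_rot: [-2.497, 1.907, 0.003]
contact_force: [-0.5, 0.8, 0.2]
gripper_width: 0.0003
```

```bash
python3 - <<'E'
from ov import *
cv2.imwrite('pics/s13.png',cams.grab_frame('side'));cv2.imwrite('pics/t13.png',cams.grab_frame('top'));print(monitor.get_state()['time'])
S=cams.get_calibration('side')
cv2.imwrite('pics/s13z.png',cv2.resize(cv2.imread('pics/s13.png')[50:370,180:420],None,fx=1.8,fy=1.8,interpolation=cv2.INTER_CUBIC))
E
```

```text
25.45
```

View pics/s13z.png

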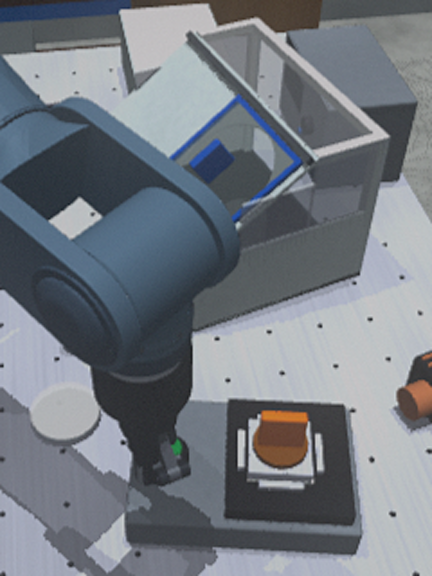

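View pics/t13.png

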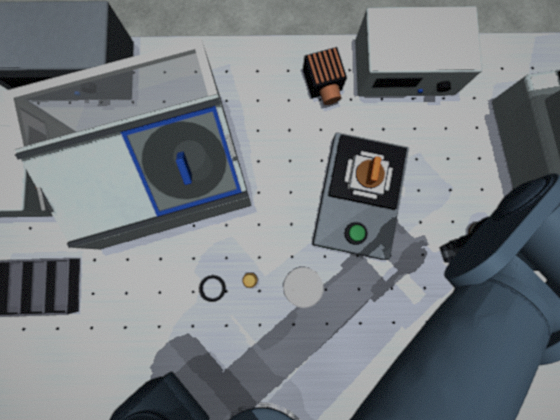

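```bash
python3 -c "
from bench import robot
print(robot.finish_job())"
```

```text
the job is handed in; nothing more can be done
None
```

The job is done in the order asked and handed in at about 25.5 s of the 72 s allowed; the system reported no verdict.

- **Cover opened:** I slid it to its open stop. It had started about 18 mm open rather than fully shut.
- **Carrier moved:** I lifted it by its fin, drew it out through the port upright, and set it in the nest. It touched the deck at the expected height with about 5 N.
- **Cover shut:** It was pushed against its closed stop. The travel between the two stops measured 165 mm, which is the full range.
- **Start button:** It went down until the force rose sharply to a 36 N peak at the fingers, with the button bottomed at z ≈ 0.066 m, and was then released. The contact height was not sharply resolved; the tool went about 6 mm past my estimate of it.

**Last checks:** The final top and side pictures show the carrier flat and centred between the four fences, and the cover over the port. The objective, lens ring and dish are at the same top-view pixels as at the start. The gripper ended empty and clear of everything. I did not measure the button's return separately; it only shows green and unobstructed in the top view.

**Disagreements:** The wrist camera and the fixed cameras differed by 2 to 4 mm in position. I used the wrist camera's values, and the contact heights agreed with them.

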